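# Switch the dent-ball feeder to the green tray and release the balls

### The arm

A 6-joint arm with a two-finger parallel gripper is mounted at the origin on the work surface. World frame = base frame: x ahead of the robot, y to its left, z up, the work surface at z = 0. Lengths are in m, angles in rad, forces in N, time in s.
With the tool pointing down it reaches from about 0.275 to 0.825 m from the base axis. Payload 5.2 kg.
Tool frame: the origin (TCP) lies between the finger pads; the fingertips stand finger_overhang ahead of it and the grasp point (between the pads) lies 8 mm behind it (finger_overhang is the distance from the TCP to the fingertips, in m); z points along the fingers, y is the direction in which the jaws open and shut (so a half turn about z gives the same grasp; the last joint's range is limited). The gripper opens to 93 mm and grips with 3 to 60 N. Pads are 15 mm wide; open, the fingers measure 128 mm over their backs; the gripper's body (75 mm by 188 mm) begins 65 mm behind the grasp point.
Start: joints at [0.975, 0.259, 1.535, -0, 1.348, -0.203], TCP at [0.211, 0.508, 0.23] pointing down, gripper open.
Joint ranges: [-3.14, 3.14], [-0.91, 2.08], [0.19, 2.58], [-1.22, 4.36], [0.22, 2.71], [-3.12, 3.12]. Speed limits (rad/s): [2.57, 2.57, 3.14, 3.14, 3.14, 3.14].

### API

Orientations are given as a rotation vector (axis times angle).
In Python, from workcell import * gives the robot as it stands. The module is installed in compiled form; this text tells all that it offers.
- The arm moves only by the tool arm_command, never from a script. Its argument "targets" is text: rows parted by semicolons, each of 5 numbers parted by spaces: the shift along the tool's x, y, z in m, then the turn about the tool's z in rad, then the closure, from 0 (fully open) to 1 (shut). In form: dx dy dz turn hand; .... A call has 1 to 20 rows; each row shifts and turns the commanded pose from where the row before left it, along the tool's axes as they then stand; what a row does not reach is not made up. A row lasts 1/12 s, in which the tool goes at most 41.7 mm and 7.16 degrees, less where a joint would pass 70% of its speed; a pose out of reach is approached as far as the arm can. A call is refused whole if a number of a shift passes 0.0417 or a number of a turn 0.125, either way. A call with a gripper value outside its range is refused whole. The fingers move at their own pace and stop on an object; the grip force is fixed at half the most. Time passes only in rows, so rows that do not move let the fingers close. It gives the time, the measured TCP pose, the force and the opening at its end, in the units of the state.
- get_state(): the state, without advancing time (a new reading comes with each control period).
- camera(name): name is "side" or "top" or "wrist"; returns a dict with "color" (420x560x3 uint8, red, green, blue), "depth" (420x560 float32, m along the optical axis (not along the pixel's ray), 0 where there is no reading), "camera_matrix" (3x3 intrinsics, pixels), "R" (3x3) and "t" (3): a world point X has camera coordinates R X + t. Camera axes: x right, y down, z forward; pixel columns grow to the right and rows downward; lengths in m; the calibration is good to about 2 mm. A picture is of the moment at which its call begins.
- close_job(): hands the job in, once; it reports no verdict.
The state is a dict: "time": time; "joint_pos": joint angles; "qvel": joint speeds; "joint_efforts": joint torques, N m; "position": TCP position; "ee_rot": TCP orientation; "force": force on the tool from outside, world axes, zero at the start; "moment": the same for the moment, N m; "grip_width": opening from 0.0 (shut) to 1.0 (fully open).
Only numpy, scipy, OpenCV 4.12 (cv2) and the standard library are available. Lean on these libraries where they do the work, as an engineer would, in place of code of your own. Each camera call takes 0.05 s, during which the arm holds its last target.

### The job

Send the three steel dent balls to the green tray: press down the raised blue pad on the right so that the brass seesaw gate rocks all the way over to the green (right) side and stays there, and only then push the red post of the shutter all the way to the left so that the balls roll out of the feed gutter. Just press and push with the fingertips: do not touch or carry the balls themselves, and leave the other things on the bench where they are. Finish clear of everything with all three balls lying in the green tray and the gate still fully over.

Things in the scene. Friction and masses are not known exactly. Their poses are not given: they have to be found in the camera images.
- feeder: fixed ball feeder on a base 275 x 500 x 10 mm (x -75 to +200 mm). Origin on the worktop under the gate's pivot; x points away from the robot (yaw within 0.35 rad), y left. Aluminium feed gutter at y = 0, 30 mm wide, from x 14 mm (floor 123 mm above worktop) up to x 193 mm (floor 169 mm, wall tops 185 mm). Left and right always mean as seen from the robot: left = +y.
- gate (a joint): tilt of the brass seesaw gate, a channel 200 mm long along feeder y, on a pivot along feeder x, 95 mm above the worktop. -0.30 = left end fully down (to the red tray), +0.30 rad = right end fully down (to the green tray); starts at -0.30 to -0.20. Firm stops; stiff hinge, stays where left; about 1.5 N on a pad moves it.
- pad_right (a point): centre of the top of the right blue press pad: disc 32 mm across, 7 mm thick, on the gate's robot side, at feeder x -54 mm, 80 mm right of the pivot, 10 mm above the pivot when level. Top 121 to 128 mm above the worktop at the start, 81 mm with the gate fully over to the right. Free from above.
- pad_left (a point): the same for the left pad, 80 mm left of the pivot; low at the start, 128 mm high when the gate is fully over to the right. Between the pads, at feeder x -20 mm, the gate's brass backstop reaches 147 mm above the worktop.
- shutter (a joint): travel of the steel shutter (at feeder x 70 mm) that holds back the balls: 0 = shut, 0.040 m = fully open, along feeder +y (left); starts at 0 to 0.003. Firm stops, sliding friction 1.2 N, stays where left. Balls get past it from about 0.026 m.
- post (a point): middle of the bare height of the red post on the shutter: upright pin 14 mm in diameter, from 25 mm below to 25 mm above this point (top 221 mm above the worktop). Pushed on its right side, it goes left. Nothing else within 40 mm rises above 173 mm.
- tray_right (a point): centre of the inner floor of the right, green-lined tray (inside 76 mm along x, 72 mm along y; 12 mm above the worktop; side walls rise 30 mm above this point); axes as the feeder's. At the end of the right chute.
- tray_left (a point): the same for the left, red-lined tray (for worn balls).
- ball1_center (a point): centre of polished steel dent ball 1 of 3, 20 mm in diameter, about 33 g, rolling freely; waits in the feed gutter (first behind the shutter). Once the shutter is open the balls reach the tray within about 3 s.
- ball2_center (a point): centre of polished steel dent ball 2 of 3, 20 mm in diameter, about 33 g, rolling freely; waits in the feed gutter (second behind the shutter). Once the shutter is open the balls reach the tray within about 3 s.
- ball3_center (a point): centre of polished steel dent ball 3 of 3, 20 mm in diameter, about 33 g, rolling freely; waits in the feed gutter (last behind the shutter). Once the shutter is open the balls reach the tray within about 3 s.
- cover_plate: bystander: loose chrome harmonica cover plate 124 x 32 x 10 mm lying on the feeder's base, rear left. Origin centre of its underside, long side along its y.
- rivet_jar: bystander: small amber glass jar, 40 mm across, 52 mm high, on the feeder's base, rear right. Origin centre of underside.
- reed_plate: bystander: loose dented brass reed plate 104 x 32 x 3 mm on the worktop in front of the feeder, right. Origin centre of underside, long side along its y.
- comb: bystander: loose black acrylic comb 102 x 28 x 7 mm on the worktop in front of the feeder, middle. Origin centre of underside, long side along its y.
- reed_pick: bystander: steel reed pick with walnut handle, 153 mm long, 13 mm thick, on the worktop in front of the feeder, left. Origin under the handle's front part; it lies along its own x, handle to -x (77 mm), steel tip to +x (76 mm).
- mug: bystander: blue mug 80 mm across, 90 mm high, at the right side of the bench. Origin centre of underside.
- oak_case: hinged oak case with brass latch, closed, fixed, 204 x 264 x 79 mm, at the far left of the bench; not needed. Origin centre of underside.

How it is judged:
By the outcome, as a careful person would: the job done as asked, in the order asked, and still so for the second after the job is handed in, with the robot touching nothing.
It also fails if it takes over 40 s, if anything falls off the work surface, if the arm or the gripper's body presses on something with over 40 N, if the wrist force passes 120 N, or if a joint passes its speed limit or range.

## Working session

There is one attempt and no reset: what is moved stays moved. The work goes in short steps, Python scripts to look and compute and a tool call to move; the robot and the scene stay as the last step left them, time stands still between calls to the robot, and variables do not carry over. Pictures are saved under pics/ and viewed, and the job is handed in when it is done.

Besides the shell and the picture viewer there is one more tool, called after "Emit:" by a JSON object that holds its "api" and its "payload", one argument or row to a line. arm_command: Moves the arm, as the interface text tells. Its arguments: {"type":"object","properties":{"targets":{"type":"string"}},"required":["targets"]}

```bash
mkdir -p pics
python3 - <<'E'
from workcell import *
import cv2,numpy as np
s=get_state()
print(s)
for n in("top","side"):
    c=camera(n); cv2.imwrite(f"pics/{n}0.png",c["color"][:,:,::-1]); np.savez(f"{n}0.npz",**c)
E
```

```text
{'time': 0.0, 'joint_pos': array([ 9.75216323e-01,  2.59313472e-01,  1.53606833e+00,  3.02330697e-05,
        1.34799794e+00, -2.02788590e-01]), 'qvel': array([-0.00191616,  0.00094654,  0.00062198,  0.00076447, -0.00078105,
       -0.00139896]), 'joint_efforts': array([ 9.14257889e-04, -4.37317336e+01, -2.84010386e+01,  7.19633605e-02,
        4.14951285e-02, -9.14149336e-05]), 'position': array([0.21018761, 0.50769034, 0.22883951]), 'ee_rot': array([-6.12905858e-01, -3.08048858e+00,  2.56785299e-03]), 'force': array([ 0.33932341,  0.17263403, -0.96406639]), 'moment': array([ 0.04868233, -0.00410544, -0.00467941]), 'grip_width': 1.0006412511344975}
```

View pics/top0.png

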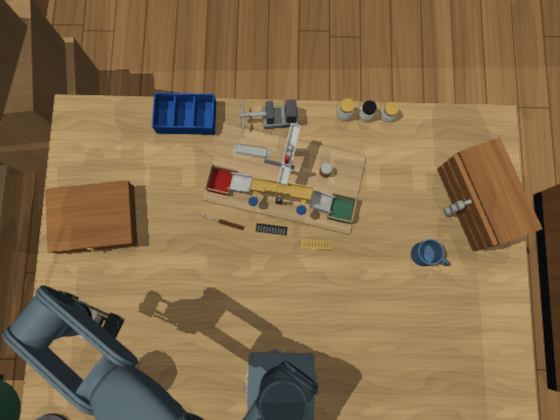

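View pics/side0.png

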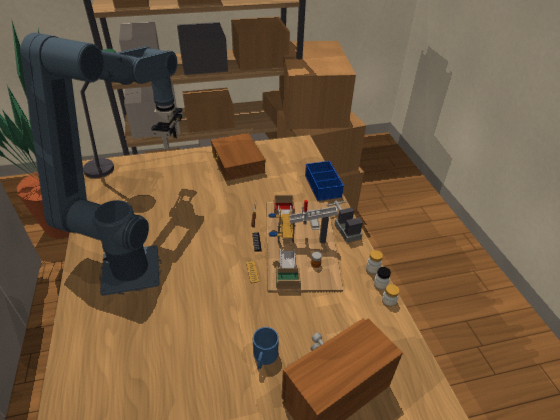

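Run:
```python
import cv2,numpy as np
c=cv2.imread("pics/top0.png"); cv2.imwrite("pics/top0c.png",cv2.resize(c[110:250,190:370],None,fx=4.4,fy=4.2,interpolation=cv2.INTER_CUBIC)[:600])
c=cv2.imread("pics/side0.png"); cv2.imwrite("pics/side0c.png",cv2.resize(c[185:295,240:370],None,fx=5,fy=5,interpolation=cv2.INTER_CUBIC))
```

```text
(no output)
```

View pics/top0c.png

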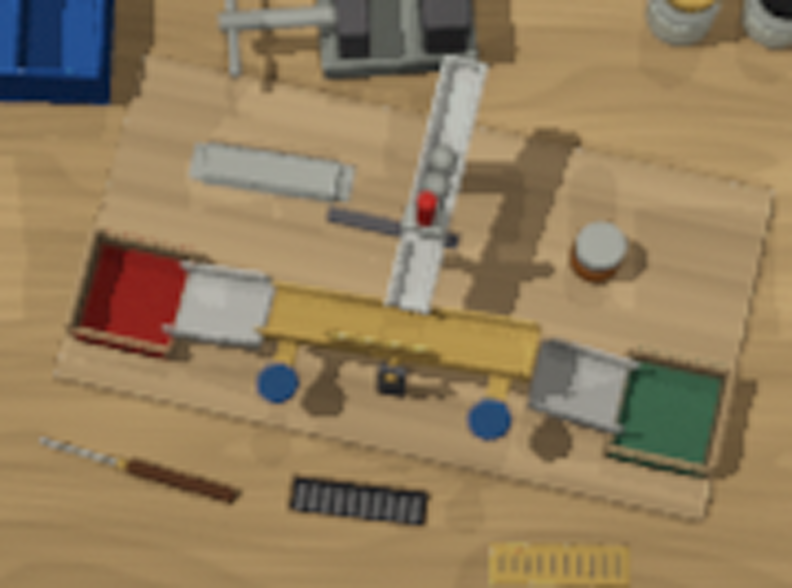

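View pics/side0c.png

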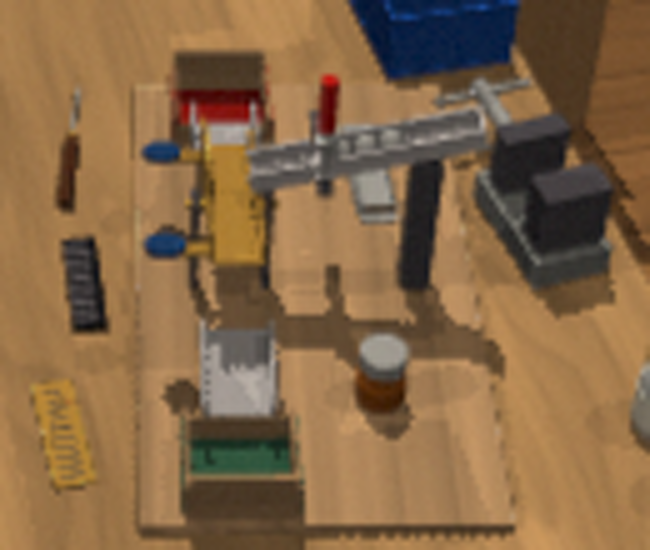

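```bash
cat > h.py <<'E'
import numpy as np
def ray(c,u,v,z):
    K,R,t=c["camera_matrix"],c["R"],c["t"]
    o=-R.T@t; d=R.T@np.linalg.solve(K,[u,v,1.]); return o+d*(z-o[2])/d[2]
def proj(c,X):
    p=c["camera_matrix"]@(c["R"]@np.asarray(X)+c["t"]); return p[:2]/p[2]
E
python3 - <<'E'
from h import *
from scipy.optimize import least_squares
c=np.load("top0.npz"); s=np.load("side0.npz")
f=lambda x,y:(190+x/4.4,110+y/4.2)
P={'TL':(148,55,.2,.25,.01),'TR':(773,187,.2,-.25,.01),'BR':(703,520,-.075,-.25,.01),'BL':(55,375,-.075,.25,.01),
'padR':(489,419,-.054,-.08,.1245),'post':(427,196,.07,None,.221)}
W={k:ray(c,*f(v[0],v[1]),v[4]) for k,v in P.items()}
for k in W: print(k,W[k].round(4))
ks=['TL','TR','BR','BL']
def T(p,x,y): return np.array([p[0]+np.cos(p[2])*x-np.sin(p[2])*y,p[1]+np.sin(p[2])*x+np.cos(p[2])*y])
r=least_squares(lambda p:np.concatenate([T(p,*P[k][2:4])-W[k][:2] for k in ks]),[.5,0,0])
print(r.x,r.fun.round(4)); p=r.x
for k in('padR','post'):
    d=W[k][:2]-p[:2];a=p[2];print(k,np.cos(a)*d[0]+np.sin(a)*d[1],-np.sin(a)*d[0]+np.cos(a)*d[1])
# side check
for u,v in((165,243),(330,78)):
    uu=240+u/5;vv=185+v/5;w=ray(s,uu,vv,.1245 if u<200 else .221);d=w[:2]-p[:2];a=p[2]
    print('side',w,np.cos(a)*d[0]+np.sin(a)*d[1],-np.sin(a)*d[0]+np.cos(a)*d[1])
E
```

```text
TL [0.8527 0.2113 0.01  ]
TR [ 0.7534 -0.2714  0.01  ]
BR [ 0.4829 -0.2163  0.01  ]
BL [0.5868 0.2704 0.01  ]
padR [ 0.5384 -0.0497  0.1245]
post [ 0.6782 -0.001   0.221 ]
[ 0.60777762  0.01136406 -0.20744717] [ 0.0023  0.0035 -0.0014 -0.003   0.     -0.0015 -0.001   0.001 ]
padR -0.055308188639801845 -0.0740559766350601
post 0.07151470504565048 0.0023822350626871262
side [ 0.54205178 -0.0494727   0.1245    ] -0.051786574368003435 -0.07306946954812213
side [ 6.79049134e-01 -2.52923544e-04  2.21000000e-01] 0.07213611317649671 0.0033113396916005997
```

```bash
cat >> h.py <<'E'
from scipy.spatial.transform import Rotation as Ro
F=np.array([.6078,.0114]);A=-.2075
def w(x,y): return np.array([F[0]+np.cos(A)*x-np.sin(A)*y,F[1]+np.sin(A)*x+np.cos(A)*y])
def todo(s,x,y,z):
    R=Ro.from_rotvec(s["ee_rot"]).as_matrix(); d=np.r_[w(x,y),z]-s["position"]
    ty=np.arctan2(R[1,1],R[0,1]); print("pos",s["position"].round(4),"tool delta",(R.T@d).round(4),"turn",round(-(A+np.pi/2-ty),4),"force",s["force"].round(2),"t",s["time"],"q",s["joint_pos"].round(2))
    d=s["position"][:2]-F;c,q=np.cos(A),np.sin(A);print("feeder xy",(c*d[0]+q*d[1]).round(4),(-q*d[0]+c*d[1]).round(4), R.round(3).tolist(),s["grip_width"])
E
python3 - <<'E'
import workcell as k
print([a for a in dir(k) if a[0]!='_'], getattr(k,'finger_overhang',None))
from h import *
todo(k.get_state(),-.054,-.076,.229)
E
```

```text
['PlanningError', 'camera', 'close_job', 'finger_overhang', 'get_state'] 0.011
pos [0.2102 0.5077 0.2289] tool delta [-5.182e-01 -3.910e-01  4.000e-04] turn -0.1853 force [-1.29 -0.68 -0.12] t 0.1 q [ 0.98  0.26  1.54  0.    1.35 -0.2 ]
feeder xy -0.4913 0.4038 [[-0.924, 0.383, -0.001], [0.383, 0.924, -0.001], [0.0, -0.002, -1.0]] 0.9963964290079318
```

Emit:
{"api": "arm_command", "payload": {
  "targets": "0 0 0 -0.0925 1;0 0 0 -0.0925 1;-0.0243 -0.0267 0 0 1;-0.0243 -0.0267 0 0 1;-0.0243 -0.0267 0 0 1;-0.0243 -0.0267 0 0 1;-0.0243 -0.0267 0 0 1;-0.0243 -0.0267 0 0 1;-0.0243 -0.0267 0 0 1;-0.0243 -0.0267 0 0 1;-0.0243 -0.0267 0 0 1;-0.0243 -0.0267 0 0 1;-0.0243 -0.0267 0 0 1;-0.0243 -0.0267 0 0 1;-0.0243 -0.0267 0 0 1;-0.0243 -0.0267 0 0 1;-0.0243 -0.0267 0 0 1;-0.0243 -0.0267 0 0 1;-0.0243 -0.0267 0 0 1;-0.0243 -0.0267 0 0 1"
}}

```text
time: 1.77
position: [0.5397, -0.0541, 0.2292]
ee_rot: [-0.326, -3.124, -0.0]
force: [0.1, 0.3, -0.0]
grip_width: 0.011
```

Emit:
{"api": "arm_command", "payload": {
  "targets": "0 0 0 0 1;0 0 0 0 1;0 0 0 0 1"
}}

```text
time: 2.02
position: [0.5387, -0.052, 0.229]
ee_rot: [-0.327, -3.123, -0.001]
force: [0.4, 0.5, -0.1]
grip_width: 0.005
```

Run:
```python
import workcell as k
from h import *
import cv2
todo(k.get_state(),-.054,-.076,.229)
c=k.camera("wrist");cv2.imwrite("pics/w1.png",c["color"][:,:,::-1]);np.savez("w1.npz",**c)
```

```text
pos [ 0.5387 -0.052   0.229 ] tool delta [-0.0005  0.0003 -0.    ] turn -0.001 force [ 0.37  0.52 -0.06] t 2.0167 q [-0.3   0.24  1.56  0.    1.34 -1.67]
feeder xy -0.0545 -0.0763 [[-0.978, 0.207, -0.002], [0.207, 0.978, 0.001], [0.002, 0.001, -1.0]] 0.0053367352533002605
```

View pics/w1.png

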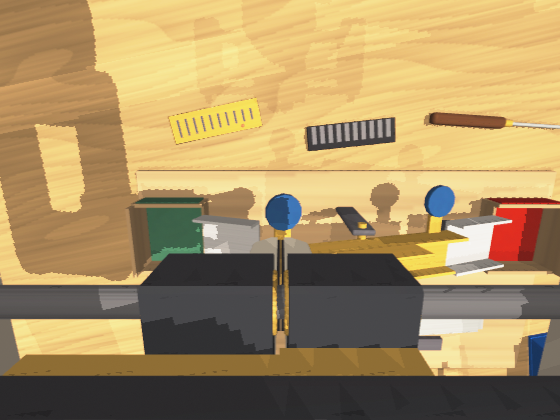

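The wrist view shows the right pad at about (283, 211), the left pad at (440, 200), and the closed fingers in line with the right pad. I'll check the pad position with this camera.

Run:
```python
from h import *
c=np.load("w1.npz")
for z in(.121,.128):
    W=ray(c,283,211,z);d=W[:2]-F;q=np.sin(A);k=np.cos(A);print(W,k*d[0]+q*d[1],-q*d[0]+k*d[1])
print(c["depth"][205:218:4,280:287:3], -c["R"].T@c["t"])
# 3D of pad center
Z=float(c["depth"][211,283]);print(c["R"].T@(np.linalg.solve(c["camera_matrix"],[283,211,1])*Z-c["t"]))
```

```text
[ 0.53966496 -0.0493835   0.121     ] -0.054151215429770964 -0.07351642226506647
[ 0.53788661 -0.04907238  0.128     ] -0.05595551103843309 -0.07357834058273807
[[0.26297355 0.2635925  0.26487887]
 [0.2656371  0.26430595 0.26733798]
 [0.26437864 0.2671127  0.2671511 ]
 [0.26676095 0.26725537 0.2685919 ]] [ 0.47276387 -0.03767922  0.38433859]
[ 0.53840749 -0.04916351  0.12594969]
```

Emit:
{"api": "arm_command", "payload": {
  "targets": "0 0 0.022 0 1;0 0 0.022 0 1;0 0 0.022 0 1;0 0 0.014 0 1;0 0 0.006 0 1;0 0 0.006 0 1;0 0 0.006 0 1;0 0 0.006 0 1;0 0 0.006 0 1;0 0 0.006 0 1;0 0 0.005 0 1;0 0 0 0 1;0 0 0 0 1"
}}

```text
time: 3.15
position: [0.5391, -0.0522, 0.1082]
ee_rot: [-0.326, -3.124, -0.001]
force: [-0.8, 0.0, -0.7]
grip_width: 0.007
```

Emit:
{"api": "arm_command", "payload": {
  "targets": "0 0 0.004 0 1;0 0 0.003 0 1;0 0 0.002 0 1;0 0 0 0 1;0 0 0 0 1"
}}

```text
time: 3.57
position: [0.5391, -0.0523, 0.0994]
ee_rot: [-0.326, -3.124, -0.0]
force: [1.0, 0.5, -0.2]
grip_width: 0.005
```

Run:
```python
import workcell as k
from h import *
import cv2
todo(k.get_state(),-.054,-.076,.229)
c=k.camera("wrist");cv2.imwrite("pics/w2.png",c["color"][:,:,::-1])
c=k.camera("side");cv2.imwrite("pics/s2.png",cv2.resize(c["color"][185:295,240:370,::-1],None,fx=5,fy=5,interpolation=2))
```

```text
pos [ 0.5391 -0.0523  0.0994] tool delta [ 0.      0.0005 -0.1296] turn -0.0002 force [ 1.02  0.45 -0.21] t 3.5667 q [-0.3   0.37  1.73 -0.    1.05 -1.67]
feeder xy -0.0541 -0.0765 [[-0.979, 0.206, -0.001], [0.206, 0.979, 0.0], [0.001, -0.0, -1.0]] 0.005444423959200802
```

View pics/w2.png

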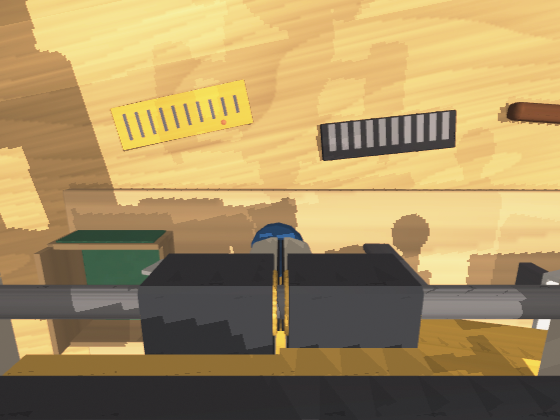

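View pics/s2.png

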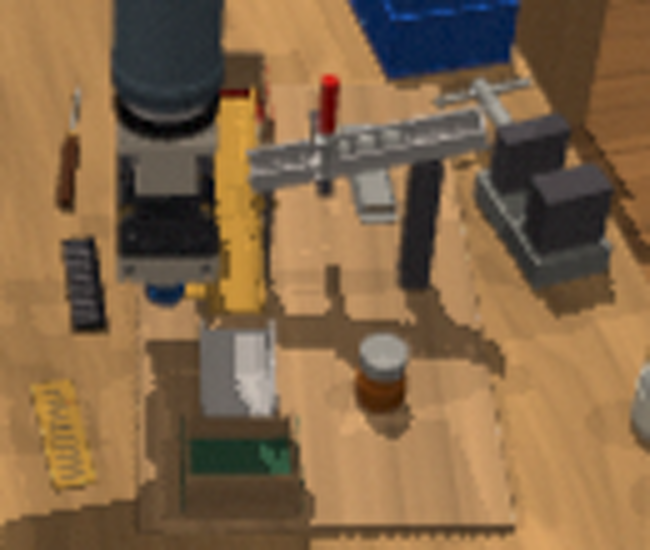

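The wrist and side views show the tip on the pad and the gate's right end coming down, with the pad at about (165, 292) in the side crop. I'll keep pressing down to the stop.

Emit:
{"api": "arm_command", "payload": {
  "targets": "0 0 0.002 0 1;0 0 0.002 0 1;0 0 0 0 1"
}}

```text
time: 3.92
position: [0.5394, -0.0523, 0.0954]
ee_rot: [0.326, 3.125, 0.0]
force: [0.5, -0.8, 0.8]
grip_width: 0.005
```

Emit:
{"api": "arm_command", "payload": {
  "targets": "0 0 0.001 0 1;0 0 0.001 0 1;0 0 0 0 1"
}}

```text
time: 4.17
position: [0.5395, -0.0523, 0.094]
ee_rot: [0.326, 3.124, 0.0]
force: [-1.2, 0.5, 5.3]
grip_width: 0.007
```

Emit:
{"api": "arm_command", "payload": {
  "targets": "0 0 0.001 0 1;0 0 0.001 0 1;0 0 0 0 1"
}}

```text
time: 4.42
position: [0.5396, -0.0523, 0.0937]
ee_rot: [0.325, 3.123, -0.0]
force: [-4.3, 2.2, 16.3]
grip_width: 0.006
```

Force rose sharply to 16 N at the expected height, so the gate is at its stop. I'll lift and check.

Emit:
{"api": "arm_command", "payload": {
  "targets": "0 0 -0.01 0 1;0 0 -0.02 0 1;0 0 -0.03 0 1;0 0 -0.03 0 1;0 0 -0.03 0 1;0 0 -0.03 0 1;0 0 -0.01 0 1;0 0 0 0 1;0 0 0 0 1"
}}

```text
time: 5.17
position: [0.5391, -0.0524, 0.251]
ee_rot: [-0.326, -3.124, 0.0]
force: [-0.4, 1.3, -0.0]
grip_width: 0.004
```

Run:
```python
import workcell as k
from h import *
import cv2
todo(k.get_state(),.0715,-.055,.251)
c=k.camera("wrist");cv2.imwrite("pics/w3.png",c["color"][:,:,::-1]); np.savez("w3.npz",**c)
c=k.camera("side");cv2.imwrite("pics/s3.png",cv2.resize(c["color"][185:295,240:370,::-1],None,fx=5,fy=5,interpolation=2))
```

```text
pos [ 0.5391 -0.0524  0.251 ] tool delta [-0.1256  0.0216  0.    ] turn -0.0003 force [-0.35  1.25 -0.01] t 5.1667 q [-0.3   0.23  1.52 -0.    1.39 -1.67]
feeder xy -0.0541 -0.0766 [[-0.978, 0.206, -0.0], [0.206, 0.978, -0.0], [0.0, -0.0, -1.0]] 0.004383946082093466
```

View pics/w3.png

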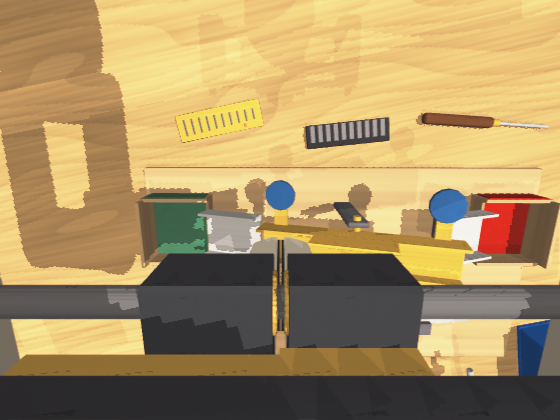

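View pics/s3.png

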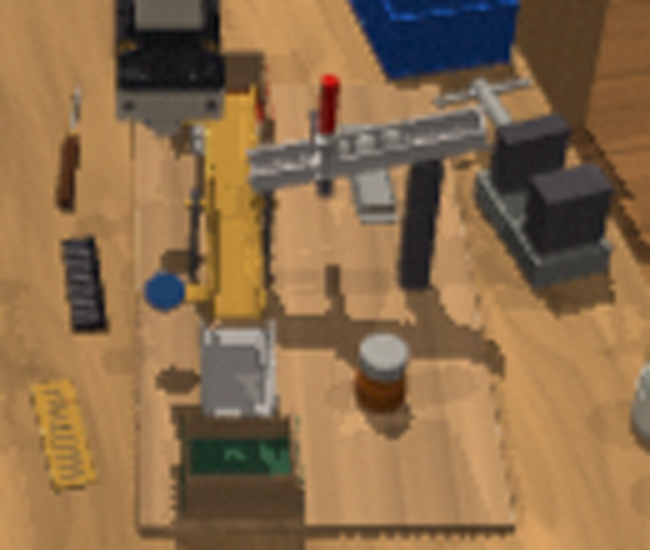

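The views show the right pad low at (280, 195) and the left pad high at (448, 205) in the wrist image. I'll check both heights from depth.

Run:
```python
from h import *
c=np.load("w3.npz")
for u,v in((280,195),(448,205)):
    Z=float(np.median(c["depth"][v-4:v+5,u-4:u+5]));W=c["R"].T@(np.linalg.solve(c["camera_matrix"],[u,v,1])*Z-c["t"]);print(W.round(4))
```

```text
[ 0.5385 -0.0522  0.0815]
[0.5692 0.0962 0.1281]
```

Emit:
{"api": "arm_command", "payload": {
  "targets": "-0.0251 0.0043 0 0 1;-0.0251 0.0043 0 0 1;-0.0251 0.0043 0 0 1;-0.0251 0.0043 0 0 1;-0.0251 0.0043 0 0 1;0 0 0 0 1;0 0 0.018 0 1;0 0 0.018 0 1;0 0 0.018 0 1;0 0 0 0 1;0 0 0 0 1"
}}

```text
time: 6.18
position: [0.6649, -0.0569, 0.1951]
ee_rot: [-0.325, -3.119, -0.001]
force: [0.8, -0.7, -0.0]
grip_width: 0.008
```

Run:
```python
import workcell as k
from h import *
import cv2
todo(k.get_state(),.0715,-.055,.197)
c=k.camera("wrist");cv2.imwrite("pics/w4.png",c["color"][:,:,::-1]); np.savez("w4.npz",**c)
c=k.camera("side");cv2.imwrite("pics/s4.png",cv2.resize(c["color"][185:295,240:370,::-1],None,fx=5,fy=5,interpolation=2))
```

```text
pos [ 0.6649 -0.0569  0.1951] tool delta [-0.0016  0.0001 -0.0019] turn -0.0004 force [ 0.83 -0.69 -0.04] t 6.1833 q [-0.25  0.49  1.27 -0.    1.38 -1.62]
feeder xy 0.0699 -0.0551 [[-0.978, 0.206, -0.005], [0.206, 0.978, 0.001], [0.006, 0.0, -1.0]] 0.0077203873222862224
```

View pics/w4.png

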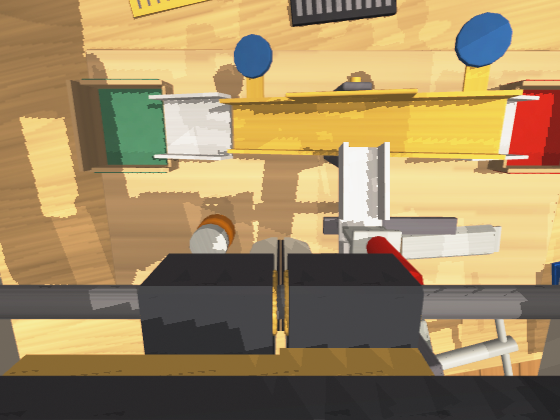

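View pics/s4.png

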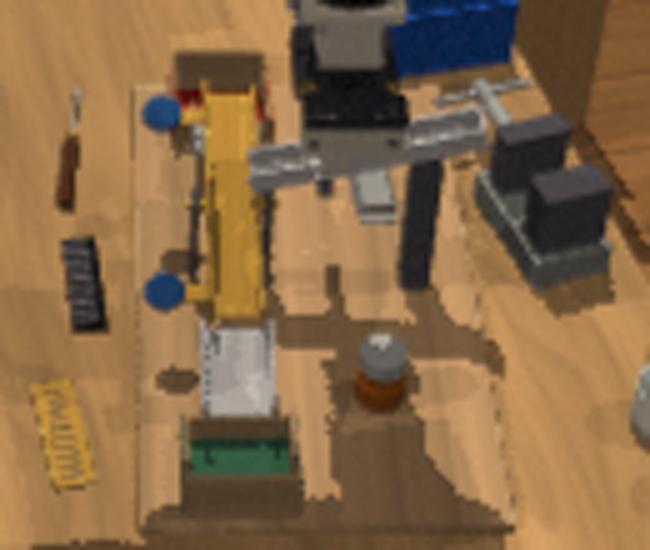

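The wrist view shows the red post at (370–420, 240–285), left of the fingers, at the same x. I'll push left now.

Emit:
{"api": "arm_command", "payload": {
  "targets": "-0.001 0.015 0 0 1;0 0.012 0 0 1;0 0.006 0 0 1;0 0.006 0 0 1;0 0.006 0 0 1;0 0.006 0 0 1;0 0.006 0 0 1;0 0.006 0 0 1;0 0.003 0 0 1;0 0 0 0 1"
}}

```text
time: 7.12
position: [0.6812, 0.0081, 0.1974]
ee_rot: [-0.325, -3.124, -0.001]
force: [-0.9, -0.0, 0.0]
grip_width: 0.004
```

Emit:
{"api": "arm_command", "payload": {
  "targets": "0 0.003 0 0 1;0 0.002 0 0 1;0 0.002 0 0 1;0 0 0 0 1"
}}

```text
time: 7.45
position: [0.6825, 0.0141, 0.1974]
ee_rot: [-0.326, -3.124, 0.0]
force: [0.1, -1.6, -0.3]
grip_width: 0.008
```

Run:
```python
import workcell as k
from h import *
import cv2
todo(k.get_state(),.0715,.02,.197)
c=k.camera("wrist");cv2.imwrite("pics/w5.png",c["color"][:,:,::-1])
```

```text
pos [0.6825 0.0141 0.1974] tool delta [0.001  0.002  0.0004] turn -0.0003 force [ 0.11 -1.59 -0.31] t 7.45 q [-0.14  0.52  1.23 -0.    1.4  -1.51]
feeder xy 0.0725 0.018 [[-0.978, 0.206, -0.001], [0.206, 0.978, 0.0], [0.001, -0.0, -1.0]] 0.007786151798831353
```

View pics/w5.png

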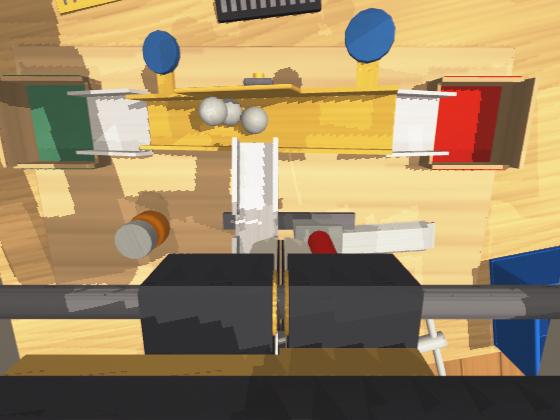

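All three balls are on the gate channel at (210–255, 110–120), rolling right. I'll push on to the shutter stop.

Emit:
{"api": "arm_command", "payload": {
  "targets": "0 0.002 0 0 1;0 0.002 0 0 1;0 0 0 0 1"
}}

```text
time: 7.75
position: [0.6826, 0.0147, 0.1975]
ee_rot: [-0.328, -3.123, 0.009]
force: [-3.6, -10.2, 0.5]
grip_width: 0.005
```

Emit:
{"api": "arm_command", "payload": {
  "targets": "0 0.002 0 0 1;0 0.001 0 0 1;0 0 0 0 1"
}}

```text
time: 8.0
position: [0.6827, 0.0149, 0.1975]
ee_rot: [-0.33, -3.122, 0.014]
force: [-5.3, -16.0, 1.1]
grip_width: 0.006
```

The push ended firmly at the stop with 16 N. I'll back off right, rise, and move clear toward the robot.

Emit:
{"api": "arm_command", "payload": {
  "targets": "0 -0.01 0 0 1;0 -0.02 0 0 1;0 -0.01 0 0 1;0 0 -0.02 0 1;0 0 -0.04 0 1;0 0 -0.04 0 1;0.03 0 0 0 1;0.03 0 0 0 1;0.03 0 0 0 1;0.03 0 0 0 1;0.03 0 0 0 1;0.03 0 0 0 1;0.03 0 0 0 1;0.03 0 0 0 1;0.02 0 0 0 1;0 0 0 0 1;0 0 0 0 1;0 0 0 0 1"
}}

```text
time: 9.5
position: [0.4223, 0.0353, 0.2981]
ee_rot: [0.326, 3.123, 0.0]
force: [-0.0, -1.2, 0.0]
grip_width: 0.007
```

Emit:
{"api": "arm_command", "payload": {
  "targets": "0 0 0 0 1;0 0 0 0 1;0 0 0 0 1;0 0 0 0 1;0 0 0 0 1;0 0 0 0 1;0 0 0 0 1;0 0 0 0 1;0 0 0 0 1;0 0 0 0 1;0 0 0 0 1;0 0 0 0 1;0 0 0 0 1;0 0 0 0 1;0 0 0 0 1;0 0 0 0 1;0 0 0 0 1;0 0 0 0 1"
}}

```text
time: 11.0
position: [0.4214, 0.0354, 0.2976]
ee_rot: [-0.326, -3.125, -0.0]
force: [0.2, 0.3, 0.6]
grip_width: 0.006
```

Run:
```python
import workcell as k
from h import *
import cv2
todo(k.get_state(),.0715,.02,.197)
c=k.camera("top");cv2.imwrite("pics/t6.png",cv2.resize(c["color"][110:250,190:370,::-1],None,fx=4.4,fy=4.2,interpolation=2))
np.savez("t6.npz",**c)
c=k.camera("side");cv2.imwrite("pics/s6.png",cv2.resize(c["color"][185:295,240:370,::-1],None,fx=5,fy=5,interpolation=2))
```

```text
pos [0.4214 0.0354 0.2976] tool delta [-0.2588  0.035   0.1006] turn -0.0003 force [0.23 0.3  0.59] t 11.0 q [-0.18 -0.02  1.69  0.    1.47 -1.54]
feeder xy -0.1873 -0.015 [[-0.978, 0.206, -0.0], [0.206, 0.978, 0.0], [0.0, 0.0, -1.0]] 0.006354221023916983
```

View pics/t6.png

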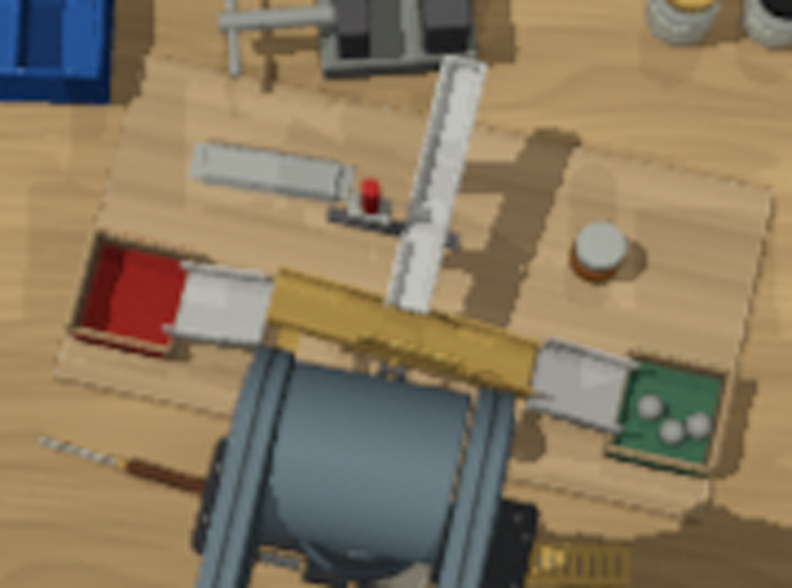

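View pics/s6.png

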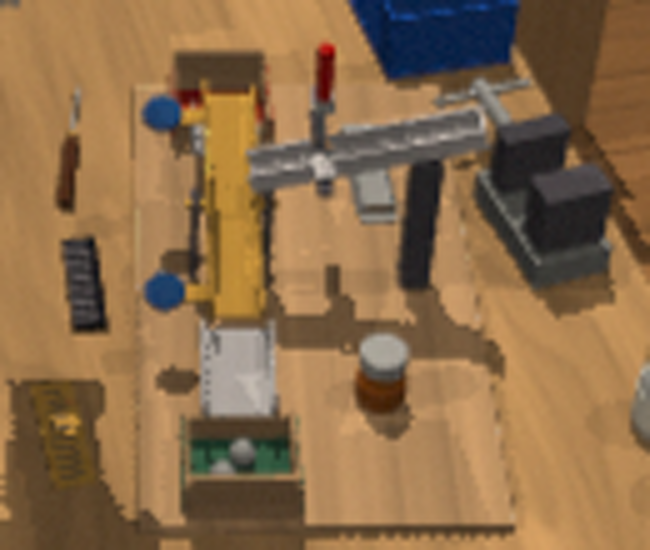

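Three balls lie in the green tray at (650,407), (672,431) and (698,425) in the top crop. The gate pads are in the same place in the side view as right after the press, and the post is fully left.

```bash
python3 -c "
from workcell import *
print(close_job())"
```

```text
the job is handed in; nothing more can be done
None
```

All three balls are in the green tray, the gate is fully over to the right, and the job was handed in at about 11 s.

- **Gate:** I pressed the right pad with the closed fingertips until the stop pushed back with about 16 N. After lifting off, the depth image put the pad tops at 81.5 mm (right) and 128 mm (left), which matches fully over.
- **Shutter:** I then pushed the red post left to its stop, again at about 16 N, and backed away clear of everything.
- **Last check:** the final top and side pictures show the three balls in the green tray and nothing left in the gutter. The shutter is open, the pads are where they were after the press, and the bystanders that could be seen had not moved. In the top view the arm hid the comb and parts of the reed pick and reed plate. The side view showed those three in place.
- **Disagreements:** no check failed or disagreed.

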